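# Fit the keyed sprocket and collar on the drive shaft

### The job

In the bicycle workshop, the D-shaped drive shaft stands upright in the bench vice. Turn the dark steel sprocket so that the flat in its bore matches the flat of the shaft and drop it on, fully down on the shoulder with its toothed plate at the bottom; then fit the red keyed collar the same way, fully down on top of the sprocket. Leave the plain blue spacer where it lies.

Things in the scene. Friction and masses are not known exactly. Their poses are not given: they have to be found in the camera images.
- post_seat (a point): Foot of the fixed upright aluminium D-shaft: centre of its shoulder's top (84 mm disc, 66 mm above the bench). z up; x points to the shaft's flat (yellow; yellow stripes on shoulder and jaw on that side). Shaft 34 mm in diameter, flat 8 mm from the axis, full to 40 mm up, then a nose narrowing to 0.3 of that at 56 mm. Vice jaws: 136 (x) by 110 mm, 6 mm below; screw to 155 mm along x, lower.
- sprocket: Loose dark steel sprocket, flat on the bench: toothed plate 99 mm across, 5 mm thick, with a round boss 58 mm across on top, 26 mm high in all, 0.4 kg. Origin: centre of the underside; z up, x points to the flat of its D-bore (yellow stripe on that side). Through bore 40 mm, flat 10.5 mm from the axis: 3 mm of play on the shaft, about 10 degrees. Grip the boss above the plate.
- collar: Loose red keyed collar, on the bench: ring 60 mm in outer diameter, 24 mm high, 0.16 kg. Origin: centre of the underside; z up, x points to the flat of its D-bore (yellow stripe on top on that side). Bore as the sprocket's: 40 mm, flat 10.5 mm from the axis. On top of the seated sprocket its underside is 26 mm above the shoulder.
- plain_spacer: Blue plain spacer, to be left alone: ring 60 mm in outer diameter, 24 mm high, round 40 mm bore without a flat. Origin: centre of the underside.
There are look-alikes about, which are no part of the job. Of the things that look like the collar, take the one that is farthest from the robot's base at the start. What is shaped like the sprocket but orange is not meant.

How it is judged (in metres and radians):
On the way, in this order (a step that is already met when the one before it is completed fails the run):
1. the sprocket is down on the shoulder, keyed on the shaft, before the collar (z of sprocket in the frame of post_seat between -0.005 and 0.005 m and horizontal distance between sprocket and post_seat below 0.008 m and angle between the x axis of sprocket and the x axis of post_seat, either way round below 0.5 rad and horizontal distance between collar and post_seat above 0.05 m), for 0.2 s.
2. the collar is down on the sprocket, keyed on the shaft (z of collar in the frame of post_seat between 0.021 and 0.031 m and horizontal distance between collar and post_seat below 0.008 m and angle between the x axis of collar and the x axis of post_seat, either way round below 0.5 rad), for 0.2 s.
At the end, for the whole second after the job is handed in: The sprocket sits on the shoulder (height within 5 mm, centred within 8 mm, flats aligned within about 28 degrees, tilted less than 8 degrees), the red collar sits on the sprocket (underside 26 mm above the shoulder within 5 mm, the same centring, alignment and tilt), and both are at rest (all of step 2 and z of sprocket in the frame of post_seat between -0.005 and 0.005 m and horizontal distance between sprocket and post_seat below 0.008 m and angle between the x axis of sprocket and the x axis of post_seat, either way round below 0.5 rad and angle between each of sprocket, collar's own z axis and vertical below 0.15 rad and linear speed of each of sprocket, collar below 0.02 m/s); the robot touches nothing.
It fails at once if the plain blue spacer is moved more than 30 mm (distance of plain_spacer from where it was at the start of the episode above 0.03 m).
It also fails if it takes over 56 s, if anything falls off the work surface, if the arm or the gripper's body presses on something with over 40 N, if the wrist force passes 120 N, or if a joint passes its speed limit or range.

### The arm

A 6-joint arm with a two-finger parallel gripper is mounted at the origin on the work surface. World frame = base frame: x ahead of the robot, y to its left, z up, the work surface at z = 0. Lengths are in mm, angles in rad, forces in N, time in s.
With the tool pointing down it reaches from about 400 to 925 mm from the base axis. Payload 12.5 kg.
Tool frame: the origin (TCP) lies midway between the tips of the shut fingers; the grasp point (between the pads) lies 19 mm behind it; z points along the fingers, y is the line along which they close (so a half turn about z gives the same grasp; the last joint's range is limited). The gripper opens to 95 mm and grips with 3 to 60 N. Pads are 20 mm wide; open, the fingers measure 119 mm over their backs; the gripper's body (75 mm by 180 mm) begins 59 mm behind the grasp point.
Start: joints at [1.147, 0.491, 1.559, -0, 1.092, -0.106], TCP at [195.282, 593.727, 214.661] pointing down, gripper open.
Joint ranges: [-3.1, 3.1], [-0.84, 2.19], [0.05, 2.79], [-1.13, 4.28], [0.06, 2.93], [-2.69, 2.69]. Speed limits (rad/s): [2.22, 2.22, 2.79, 3.14, 3.14, 3.14].

### API

Orientations are given as [roll, pitch, yaw] about the fixed x, y, z axes, in that order (R = Rz(yaw) Ry(pitch) Rx(roll)).
In Python, from cell import * gives the robot as it stands. The module is installed in compiled form; this text tells all that it offers.
- The arm moves only by the tool arm_command, never from a script. Its arguments are lists of equal length, an entry for each row: "delta_pos": the shift along the world's x, y, z in units of 250 mm (1.0 is 250 mm), a list of three; "delta_rot": the turn, a rotation vector about the world's x, y, z in units of 90 degrees (1.0 is 90 degrees), a list of three; "claw": the closure, from 0 (fully open) to 1 (shut). In form: {"delta_pos": [[tx, ty, tz], ...], "delta_rot": [[wx, wy, wz], ...], "claw": [claw, ...]}. A call has exactly 5 rows; each row is the pose to reach, as a shift and turn from the pose commanded when the call began; what a row does not reach only later rows make up. A row lasts 1/12 s, in which the tool goes at most 41.7 mm and 7.16 degrees, less where a joint would pass 70% of its speed; a pose out of reach is approached as far as the arm can. A call with a number of a shift or a turn outside -1 to 1 is refused whole. A call with a gripper value outside its range is refused whole. The fingers move at their own pace and stop on an object; the grip force is fixed at half the most. Time passes only in rows, so rows that repeat a pose let the fingers close, or fill a call up. It gives the time, the measured TCP pose, the force, the opening and the grip force at its end, in the units of the state.
- state(): the state, without advancing time (a new reading comes with each control period).
- read_camera(name): name is "side" or "top"; returns the picture (384x512x3 uint8, red, green, blue); there is no depth.
- calibration(name): a dict with "camera_matrix" (3x3 intrinsics, pixels), "T" (4x4, takes a point from camera to world coordinates). Camera axes: x right, y down, z forward; pixel columns grow to the right and rows downward; lengths in mm; the calibration is good to about 2 mm. A picture is of the moment at which its call begins. calibration takes no time and is no camera call.
- job_done(): hands the job in; it is judged then, once.
The state is a dict: "t": time; "joints": joint angles; "qvel": joint speeds; "tau": joint torques, N m; "eef_pos": TCP position; "tcp_rot": TCP orientation; "ft_force": force on the tool from outside, world axes, zero at the start; "moment": the same for the moment, N m; "opening": opening from 0.0 (shut) to 1.0 (fully open); "grip_force": force on a finger pad.
Only numpy, scipy, OpenCV 4.12 (cv2) and the standard library are available. Lean on these libraries where they do the work, as an engineer would, in place of code of your own. Each camera call takes 0.05 s, during which the arm holds its last target. There are 200 camera calls.

## Working session

There is one attempt and no reset: what is moved stays moved. The work goes in short steps, Python scripts to look and compute and a tool call to move; the robot and the scene stay as the last step left them, time stands still between calls to the robot, and variables do not carry over. Pictures are saved under pics/ and viewed, at most 10 in all, crops included, and the job is handed in when it is done.

Besides the shell and the picture viewer there is one more tool, called after ">>>" as a command line: name --argument value ..., lists and objects as JSON in quotes. arm_command: Moves the arm, as the interface text tells. Shifts and turns lie within -1 to 1; 1 stands for 250 mm of shift or 90 degrees of turn. Its arguments: {"type":"object","properties":{"delta_pos":{"type":"array"},"delta_rot":{"type":"array"},"claw":{"type":"array"}},"required":["delta_pos","delta_rot","claw"]}

```bash
mkdir -p pics
python3 - <<'E'
from cell import *
import cv2,numpy as np
for n in("side","top"):
    im=read_camera(n);cv2.imwrite(f"pics/{n}0.png",im[:,:,::-1]);np.save(f"{n}0.npy",im)
    c=calibration(n);print(n,np.round(c["camera_matrix"],1).tolist(),np.round(c["T"],3).tolist())
s=state();print(s["eef_pos"],s["tcp_rot"],s["opening"],s["t"])
E
```

```text
side [[364.0, 0.0, 247.0], [0.0, 364.0, 189.3], [0.0, 0.0, 1.0]] [[0.829, -0.395, 0.395, 150.149], [-0.559, -0.588, 0.585, -514.203], [0.001, -0.706, -0.708, 768.185], [0.0, 0.0, 0.0, 1.0]]
top [[433.2, 0.0, 249.9], [0.0, 433.2, 195.1], [0.0, 0.0, 1.0]] [[0.006, -0.982, 0.191, 352.505], [-1.0, -0.007, -0.006, 75.309], [0.007, -0.191, -0.982, 995.67], [0.0, 0.0, 0.0, 1.0]]
[195.18398897 593.51300886 214.12417902] [-3.14061889e+00 -8.68753167e-05  2.82379047e+00] 0.9988310729365512 0.1
```

View pics/top0.png

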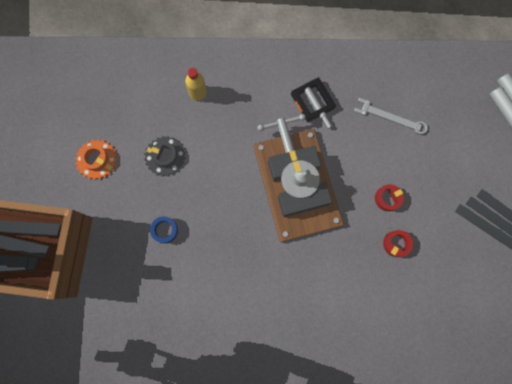

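View pics/side0.png

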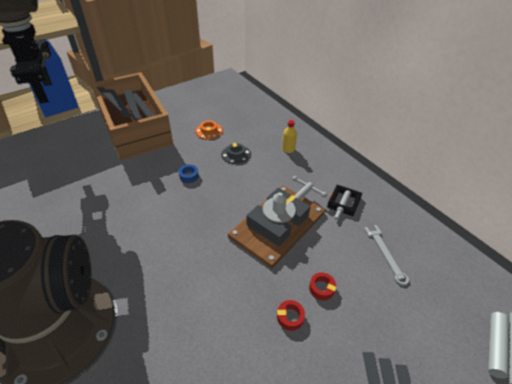

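Top view: the sprocket is the dark one at (164,155), with an orange look-alike at (96,159). The blue spacer is at (164,230) and the shaft at (300,177). The two red collar candidates are at (390,197) and (398,243). The upper one looks farther from the base, which I'll confirm by ray casting and an enlarged crop.

```bash
cat > h.py <<'E'
from cell import *
import cv2,numpy as np
def ray(n,p):
    c=calibration(n);d=c["T"][:3,:3]@np.linalg.solve(c["camera_matrix"],[p[0],p[1],1.]);return c["T"][:3,3],d/np.linalg.norm(d)
def plane(n,p,z):
    o,d=ray(n,p);return (o+d*(z-o[2])/d[2])
def tri(a,b):
    o1,d1=ray("top",a);o2,d2=ray("side",b)
    A=np.c_[d1,-d2];s=np.linalg.lstsq(A,o2-o1,rcond=None)[0];P,Q=o1+d1*s[0],o2+d2*s[1]
    return (P+Q)/2,np.linalg.norm(P-Q)
def blobs(im,kind,roi=None,amin=8):
    h=cv2.cvtColor(im,cv2.COLOR_RGB2HSV).astype(int);H,S,V=h[...,0],h[...,1],h[...,2]
    m={"red":((H<6)|(H>172))&(S>170)&(V>60),"yel":(H>17)&(H<32)&(S>150)&(V>120),"blue":(H>105)&(H<125)&(S>130)&(V>50),"dark":(V<70)}[kind].astype(np.uint8)
    if roi: k=np.zeros_like(m);x0,y0,x1,y1=roi;k[y0:y1,x0:x1]=1;m=m*k
    n,l,st,ce=cv2.connectedComponentsWithStats(m)
    return [(np.round(ce[i],1).tolist(),int(st[i][4]),st[i][:4].tolist()) for i in range(1,n) if st[i][4]>=amin]
E
python3 - <<'E'
from h import *
I={n:np.load(n+"0.npy") for n in("top","side")}
R={"top":[(140,130,190,180),(365,172,415,222),(373,218,423,268),(270,140,330,220)],"side":[(215,135,260,170),(303,266,343,306),(270,295,310,335),(240,170,330,240)]}
rows=[]
for n in R:
    for k in("red","yel"): print(n,k,*blobs(I[n],k),sep="\n ")
    rows.append(np.hstack([cv2.resize(I[n][b:d,a:c],(200,300 if 0 else int(200*(d-b)/(c-a))),interpolation=cv2.INTER_CUBIC)[:200] if (200*(d-b)/(c-a))>=200 else cv2.copyMakeBorder(cv2.resize(I[n][b:d,a:c],(200,int(200*(d-b)/(c-a))),interpolation=cv2.INTER_CUBIC),0,200-int(200*(d-b)/(c-a)),0,0,0) for a,b,c,d in R[n]]))
cv2.imwrite("pics/crop1.png",np.vstack(rows)[:,:,::-1])
for p in((390,197),(398,243)): q=plane("top",p,24);print(p,q,np.hypot(*q[:2]))
E
```

```text
top
 red
 ([191.9, 72.2], 13, [190, 70, 5, 5])
 ([389.5, 198.1], 205, [377, 186, 26, 24])
 ([398.7, 242.7], 294, [385, 231, 27, 25])
top
 yel
 ([189.1, 82.1], 51, [187, 76, 6, 12])
 ([152.9, 149.7], 22, [148, 148, 10, 4])
 ([292.9, 155.5], 27, [291, 152, 5, 8])
 ([99.6, 160.7], 33, [96, 158, 8, 7])
 ([296.6, 166.3], 24, [295, 163, 4, 8])
 ([398.0, 192.5], 32, [395, 190, 7, 6])
 ([394.3, 250.4], 35, [391, 247, 7, 8])
side
 red
 ([290.8, 122.9], 23, [289, 121, 5, 5])
 ([321.4, 285.8], 361, [310, 273, 26, 27])
 ([291.3, 315.2], 406, [278, 301, 26, 29])
side
 yel
 ([208.0, 128.0], 11, [207, 126, 3, 5])
 ([289.4, 136.2], 141, [284, 128, 12, 24])
 ([234.1, 144.9], 8, [233, 144, 3, 3])
 ([291.6, 197.7], 21, [289, 195, 6, 6])
 ([331.2, 287.0], 38, [327, 284, 9, 7])
 ([281.5, 312.0], 40, [278, 310, 8, 5])
(390, 197) [ 539.08211291 -251.0906444    24.        ] 594.6898655267235
(398, 243) [ 434.17115793 -263.15567239   24.        ] 507.6962697233002
```

View pics/crop1.png

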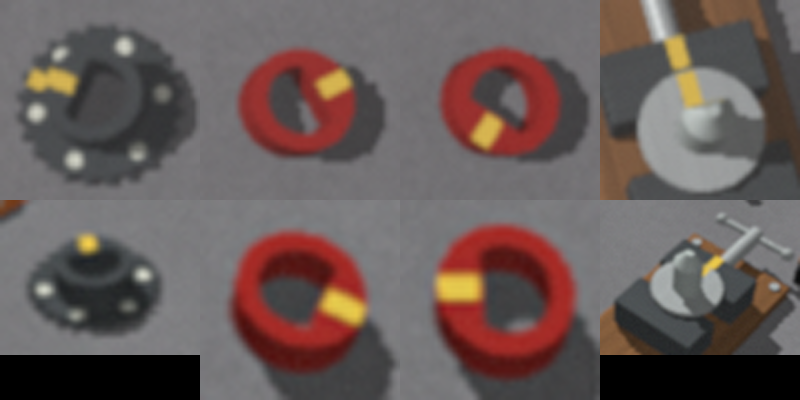

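The collar is the red ring at top (390,197) / side (321,286). It is 595 mm from the base against 508 mm for the other at (398,243), and both are keyed. The crop also shows six bright bolts on the sprocket plate, which are good for centre and yaw, and the light shoulder disc with its yellow stripes.

```bash
cat > m.py <<'E'
from h import *
def hullc(mask):
    p=cv2.findNonZero(mask.astype(np.uint8));h=cv2.convexHull(p);M=cv2.moments(h);return np.array([M["m10"],M["m01"]])/M["m00"],M["m00"]
def mask(im,kinds,roi):
    h=cv2.cvtColor(im,cv2.COLOR_RGB2HSV).astype(int);H,S,V=h[...,0],h[...,1],h[...,2];m=np.zeros(H.shape,bool)
    if "r" in kinds:m|=((H<8)|(H>170))&(S>150)&(V>50)
    if "y" in kinds:m|=(H>15)&(H<34)&(S>110)&(V>100)
    if "g" in kinds:m|=(S<40)&(V>130)
    if "b" in kinds:m|=(H>105)&(H<125)&(S>130)&(V>50)
    k=np.zeros_like(m);x0,y0,x1,y1=roi;k[y0:y1,x0:x1]=1;return (m&k).astype(np.uint8)
def big(m):
    n,l,s,c=cv2.connectedComponentsWithStats(m);return (l==1+np.argmax(s[1:,4])).astype(np.uint8)
def deg(v):return np.degrees(np.arctan2(v[1],v[0]))
E
python3 - <<'E'
from m import *
np.set_printoptions(precision=1,suppress=True)
I={n:np.load(n+"0.npy") for n in("top","side")}
roi={"top":(370,178,412,214),"side":(303,266,343,306)};c={}
for n in I:
    c[n],_=hullc(big(mask(I[n],"ry",roi[n])));P=plane(n,c[n],12);ys=blobs(I[n],"yel",roi[n])[0][0];Y=plane(n,ys,24);print("collar",n,c[n],P,"yaw",deg(Y-P),np.linalg.norm((Y-P)[:2]))
print("collar tri",*tri(c["top"],c["side"]),"stripe",*tri((398.0,192.5),(331.2,287)))
# bolts
for n,r in(("top",(140,130,190,180)),("side",(215,135,260,170))):
    g=cv2.cvtColor(I[n],cv2.COLOR_RGB2GRAY).astype(float);h=cv2.cvtColor(I[n],cv2.COLOR_RGB2HSV)
    x0,y0,x1,y1=r;G=g*(h[...,1]<60);loc=(G==cv2.dilate(G,np.ones((5,5))))
    for y,x in np.argwhere(loc):
        if x0+3<x<x1-3 and y0+3<y<y1-3 and G[y,x]>90:
            w=g[y-2:y+3,x-2:x+3];w=np.clip(w-np.median(w),0,None);yy,xx=np.mgrid[y-2:y+3,x-2:x+3]
            q=np.array([(w*xx).sum(),(w*yy).sum()])/w.sum();print("bolt",n,q,G[y,x],plane(n,q,6))
for n,r in(("top",(278,155,325,202)),("side",(258,185,305,232))):
    m=big(mask(I[n],"gy",r));q,a=hullc(m);print("disc",n,q,a,cv2.boundingRect(m),plane(n,q,66))
for p,z in(((292.9,155.5),60),((296.6,166.3),66)):print(plane("top",p,z))
print(plane("side",(291.6,197.7),60))
print("blue",plane("top",(164,230),12))
E
```

```text
collar top [389.2 197.2] [ 540.9 -253.2   12. ] yaw -62.42038949628725 19.065748627109954
collar side [322.3 285.9] [ 540.4 -249.8   12. ] yaw -63.98891613007252 19.63329429088349
collar tri [ 539.3 -251.4   15.9] 1.77633381021673 stripe [ 548.4 -268.6   26.9] 1.6640734108661053
bolt top [153.1 134. ] 119.0 [691.9 301.6   6. ]
bolt top [157.9 133.8] 119.0 [692.5 290.1   6. ]
bolt top [157.9 133.8] 119.0 [692.5 290.1   6. ]
bolt top [164.6 133.1] 118.0 [694.3 274.3   6. ]
bolt top [170.8 133.6] 121.0 [693.3 259.3   6. ]
bolt top [181.2 134.5] 121.0 [691.3 234.5   6. ]
bolt top [152.8 135. ] 119.0 [689.4 302.2   6. ]
bolt top [179.  134.4] 121.0 [691.5 239.7   6. ]
bolt top [182.  134.4] 121.0 [691.5 232.5   6. ]
bolt top [147.3 135.9] 121.0 [687.1 315.1   6. ]
bolt top [147.4 136.4] 121.0 [685.7 314.9   6. ]
bolt top [152.2 137.1] 119.0 [684.3 303.3   6. ]
bolt top [145.2 141. ] 120.0 [674.3 319.4   6. ]
bolt top [145.  141.5] 120.0 [673.2 319.9   6. ]
bolt top [145.  141.4] 120.0 [673.3 319.9   6. ]
bolt top [170.6 141.2] 197.0 [674.4 259.    6. ]
bolt top [181.9 140.5] 120.0 [676.3 
[... 2659 characters left out ...]
] 137.0 [607.1 250.7   6. ]
bolt side [223.3 162.5] 126.0 [580.1 257.    6. ]
bolt side [219.2 164.5] 125.0 [564.5 256.3   6. ]
bolt side [225.2 164.2] 126.0 [581.  246.6   6. ]
bolt side [225.6 164.6] 126.0 [581.1 244.2   6. ]
bolt side [219.8 164.9] 125.0 [565.2 253.6   6. ]
bolt side [220.5 165.3] 125.0 [565.8 250.6   6. ]
bolt side [225.5 164.8] 126.0 [580.2 243.6   6. ]
bolt side [220.5 165.3] 125.0 [565.8 250.6   6. ]
bolt side [245.4 166.1] 131.0 [629.  203.3   6. ]
disc top [299.5 178.7] 1015.0 (282, 161, 36, 36) [570.8 -39.3  66. ]
disc side [273.2 206.8] 371.5 (263, 192, 20, 29) [562.8 -25.7  66. ]
[625.4 -26.1  60. ]
[598.9 -33.4  66. ]
[627.  -22.9  60. ]
blue [461.4 264.4  12. ]
```

Both keyed rings are confirmed, and the pick is the far one at (390,197). The sprocket is at about (638.9, 273.3) with yaw 69° from its six bolts. The collar is at about (540.6, -251.5) with yaw -63°. I'm moving to the sprocket, with the closing line along its x axis so the fingers pass between bolts.

>>> arm_command --delta_pos '[[0.13,-0.094,0],[0.26,-0.188,0],[0.39,-0.282,0],[0.52,-0.376,0],[0.65,-0.47,0]]' --delta_rot '[[0,0,-0.01],[0,0,-0.02],[0,0,-0.031],[0,0,-0.031],[0,0,-0.031]]' --claw '[0,0,0,0,0]'

```text
t: 0.52
eef_pos: [358.9, 474.9, 214.4]
tcp_rot: [-3.141, -0.0, 2.775]
ft_force: [-0.2, 0.8, -0.4]
opening: 1.002
grip_force: 0.0
```

>>> arm_command --delta_pos '[[0.13,-0.094,0],[0.26,-0.188,0],[0.39,-0.282,0],[0.52,-0.376,0],[0.65,-0.47,0]]' --delta_rot '[[0,0,0],[0,0,0],[0,0,0],[0,0,0],[0,0,0]]' --claw '[0,0,0,0,0]'

```text
t: 0.93
eef_pos: [521.6, 357.2, 214.4]
tcp_rot: [-3.141, -0.0, 2.775]
ft_force: [0.2, 1.1, -0.3]
opening: 0.999
grip_force: 0.0
```

>>> arm_command --delta_pos '[[0.12,-0.086,-0.09],[0.24,-0.171,-0.18],[0.36,-0.257,-0.28],[0.474,-0.342,-0.376],[0.474,-0.342,-0.376]]' --delta_rot '[[0,0,0],[0,0,0],[0,0,0],[0,0,0],[0,0,0]]' --claw '[0,0,0,0,0]'

```text
t: 1.35
eef_pos: [640.8, 269.1, 115.8]
tcp_rot: [-3.138, -0.003, 2.772]
ft_force: [0.1, -0.2, 0.5]
opening: 1.0
grip_force: 0.0
```

Run:
```python
from m import *
np.set_printoptions(precision=1,suppress=True)
s=state();print(s["t"],s["eef_pos"],np.degrees(s["tcp_rot"]),s["ft_force"])
I={n:np.load(n+"0.npy") for n in("top","side")}
for n,r in(("top",(275,152,325,204)),("side",(253,180,310,235))):
  for v in(100,115,130):
    h=cv2.cvtColor(I[n],cv2.COLOR_RGB2HSV);m=np.zeros(h.shape[:2],np.uint8);x0,y0,x1,y1=r
    m[y0:y1,x0:x1]=((h[...,1]<60)&(h[...,2]>v))[y0:y1,x0:x1];m=big(m)
    if n=="side" : print(v,cv2.boundingRect(m))
    q,a=hullc(m);H=cv2.convexHull(cv2.findNonZero(m));e=cv2.fitEllipse(H);print(n,v,q,a,e,plane(n,q,66),plane(n,e[0],66))
# screw axis in the top view
h=cv2.cvtColor(I["top"],cv2.COLOR_RGB2HSV);m=np.zeros(h.shape[:2],np.uint8);m[115:152,270:300]=((h[...,1]<45)&(h[...,2]>135))[115:152,270:300]
m=big(m);p=cv2.findNonZero(m)[:,0].astype(np.float32);l=cv2.fitLine(p,cv2.DIST_HUBER,0,.01,.01).ravel();print(len(p),l)
a,b=plane("top",l[2:]-8*l[:2],45),plane("top",l[2:]+8*l[:2],45);print("screw",a,b,deg(a-b))
```

```text
1.35 [640.8 269.1 115.8] [-179.8   -0.2  158.8] [ 0.1 -0.2  0.5]
top 100 [299.6 178.5] 1109.5 ((299.7363586425781, 178.49154663085938), (37.80553436279297, 38.61826705932617), 123.26375579833984) [571.2 -39.5  66. ] [571.2 -39.9  66. ]
top 115 [299.4 178.5] 1078.0 ((299.7501525878906, 178.5925750732422), (37.226871490478516, 38.06669998168945), 108.90558624267578) [571.1 -39.2  66. ] [571.  -39.9  66. ]
top 130 [299.5 178.5] 1025.0 ((299.6228332519531, 178.61500549316406), (36.4713134765625, 37.2858772277832), 104.34175872802734) [571.1 -39.3  66. ] [570.9 -39.6  66. ]
100 (253, 180, 57, 42)
side 100 [277.4 196.7] 1690.5 ((279.6712951660156, 190.9476776123047), (57.085968017578125, 62.34174346923828), 48.0427131652832) [593.8  -2.9  66. ] [612.1  10.7  66. ]
115 (253, 180, 57, 28)
side 115 [277.1 190.6] 1116.5 ((273.3023681640625, 189.69329833984375), (31.87604522705078, 74.20355224609375), 76.92658233642578) [607.   15.7  66. ] [600.6  24.2  66. ]
130 (263, 192, 20, 29)
side 130 [273.2 206.8] 371.5 ((278.13922119140625, 206.39151000976562), (26.25493621826172, 31.31038475036621), 62.79620361328125) [562.8 -25.7  66. ] [574.2 -31.8  66. ]
239 [  0.3   0.9 283.1 134.4]
screw [698.3  -0.3  45. ] [661.8 -11.6  45. ] 17.22703961175381
```

The shaft is at about (571, -39.6) with yaw around 14.5°, to be refined. Next I descend over the sprocket and grip it.

>>> arm_command --delta_pos '[[0,0,-0.12],[0,0,-0.24],[0,0,-0.34],[0,0,-0.41],[0,0,-0.445]]' --delta_rot '[[0,0,0],[0,0,0],[0,0,0],[0,0,0],[0,0,0]]' --claw '[0,0,0,0,0]'

```text
t: 1.77
eef_pos: [637.3, 273.1, 6.7]
tcp_rot: [-3.139, -0.003, 2.775]
ft_force: [0.3, -0.3, 0.3]
opening: 0.998
grip_force: 0.0
```

>>> arm_command --delta_pos '[[0,0,0],[0,0,0],[0,0,0],[0,0,0],[0,0,0]]' --delta_rot '[[0,0,0],[0,0,0],[0,0,0],[0,0,0],[0,0,0]]' --claw '[0,0.3,0.5,0.6,0.6]'

```text
t: 2.18
eef_pos: [639.3, 273.4, 10.7]
tcp_rot: [3.14, 0.001, 2.775]
ft_force: [-0.1, -0.1, 0.4]
opening: 0.78
grip_force: 0.0
```

Run:
```python
from m import *
np.set_printoptions(precision=1,suppress=True)
s=state();print(s["t"],s["eef_pos"],np.degrees(s["tcp_rot"]),s["ft_force"],s["opening"],s["grip_force"])
I=np.load("top0.npy")
c=cv2.resize(I[110:205,250:350],(800,760),interpolation=cv2.INTER_CUBIC)[:600]
S=np.load("side0.npy");d=cv2.resize(S[180:240,245:325],(800,600),interpolation=cv2.INTER_CUBIC)
cv2.imwrite("pics/post.png",c[:,:,::-1]);
g=cv2.cvtColor(I,cv2.COLOR_RGB2GRAY);g=cv2.resize(g,None,fx=4,fy=4,interpolation=cv2.INTER_CUBIC)
ls=cv2.createLineSegmentDetector().detect(g[440:1000,960:1420])[0][:,0]/4+[240,110,240,110]
for l in ls:
    if np.hypot(l[2]-l[0],l[3]-l[1])>9:
        a,b=plane("top",l[:2],60),plane("top",l[2:],60);print(l,(deg(b-a))%90)
```

```text
2.1833 [639.3 273.4  10.7] [179.9   0.1 159. ] [-0.1 -0.1  0.4] 0.7803121788725519 0.0
[281.6 171.4 281.1 183.6] 86.99805680959392
[277.4 120.5 286.1 151.9] 14.455897461262936
[321.6 117.5 327.5 127.1] 29.441899685112418
[289.3 152.6 291.8 161.3] 14.767726237423489
[306.  197.5 315.7 191.5] 31.769346984455304
[319.  173.2 313.2 164.8] 33.0904659619741
[297.3 159.9 294.8 150.9] 14.517978892793852
[296.7 197.6 305.9 197.2] 3.298492961837127
[330.4 125.1 324.3 115.2] 29.178632182670633
[289.  163.  281.7 172.1] 52.174113452150436
[313.3 165.1 304.3 160.3] 61.39510068559865
[283.9 190.2 294.2 197. ] 56.239924262885836
[286.6 121.7 301.1 118.2] 14.51344437854813
[291.6 150.4 281.2 118.3] 16.644589456711312
[264.8 127.2 277.2 124. ] 15.607143911915827
[340.4 111.2 332.5 116.2] 33.0947649790086
[327.7 155.7 337.7 155.6] 0.8801851977463144
[339.8 229.2 320.6 234.5] 15.611924060916422
[295.8 126.6 304.8 126.6] 0.057663322927325567
[298.1 116.2 285.5 119.5] 15.777397240586652
[275.9 121.9 264.6 124.7] 14.535131249223028
[298.6 133.  300.6 142.3] 10.393960885872673
[321.  230.8 330.5 228.2] 16.014383096658946
```

View pics/post.png

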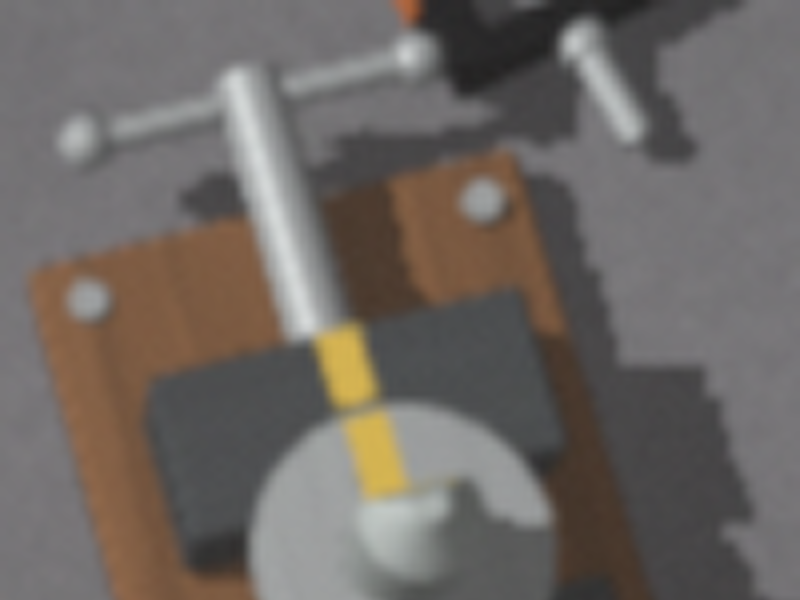

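The crop shows the yellow stripe running from jaw (345,360) to shoulder (375,450). Its edges give a shaft yaw of about 14.7°. Now I close the fingers fully and lift.

>>> arm_command --delta_pos '[[0,0,0],[0,0,0],[0,0,0],[0,0,0],[0,0,0]]' --delta_rot '[[0,0,0],[0,0,0],[0,0,0],[0,0,0],[0,0,0]]' --claw '[1,1,1,1,1]'

```text
t: 2.6
eef_pos: [638.9, 273.2, 9.8]
tcp_rot: [3.141, 0.0, 2.775]
ft_force: [-1.0, -1.0, 4.7]
opening: 0.601
grip_force: 30.0
```

>>> arm_command --delta_pos '[[0,0,0],[0,0,0],[0,0,0.04],[0,0,0.1],[0,0,0.2]]' --delta_rot '[[0,0,0],[0,0,0],[0,0,0],[0,0,0],[0,0,0]]' --claw '[1,1,1,1,1]'

```text
t: 3.02
eef_pos: [637.3, 272.7, 57.5]
tcp_rot: [-3.138, -0.004, 2.775]
ft_force: [-0.1, -0.3, -4.9]
opening: 0.599
grip_force: 30.0
```

>>> arm_command --delta_pos '[[-0.02,-0.06,0.12],[-0.04,-0.16,0.24],[-0.06,-0.26,0.35],[-0.08,-0.38,0.42],[-0.1,-0.5,0.42]]' --delta_rot '[[0,0,-0.06],[0,0,-0.12],[0,0,-0.18],[0,0,-0.24],[0,0,-0.3]]' --claw '[1,1,1,1,1]'

```text
t: 3.43
eef_pos: [614.5, 147.5, 168.5]
tcp_rot: [3.137, 0.003, 2.3]
ft_force: [0.9, -0.4, -4.0]
opening: 0.601
grip_force: 30.0
```

>>> arm_command --delta_pos '[[-0.04,-0.16,0],[-0.08,-0.32,0],[-0.12,-0.48,0],[-0.15,-0.63,0],[-0.171,-0.749,0]]' --delta_rot '[[0,0,-0.06],[0,0,-0.12],[0,0,-0.18],[0,0,-0.24],[0,0,-0.302]]' --claw '[1,1,1,1,1]'

```text
t: 3.85
eef_pos: [569.7, -41.4, 164.5]
tcp_rot: [-3.141, -0.0, 1.824]
ft_force: [1.3, 0.2, -4.3]
opening: 0.597
grip_force: 30.0
```

>>> arm_command --delta_pos '[[0,0,0],[0,0,0],[0,0,0],[0,0,0],[0,0,0]]' --delta_rot '[[0,0,0],[0,0,0],[0,0,0],[0,0,0],[0,0,0]]' --claw '[1,1,1,1,1]'

```text
t: 4.27
eef_pos: [571.1, -37.9, 164.4]
tcp_rot: [-3.141, -0.0, 1.831]
ft_force: [0.4, 0.1, -5.7]
opening: 0.597
grip_force: 30.0
```

Run:
```python
from m import *
np.set_printoptions(precision=1,suppress=True)
s=state();print(s["t"],s["eef_pos"],np.degrees(s["tcp_rot"]),s["ft_force"],s["opening"],s["grip_force"])
t=read_camera("top");d=read_camera("side");np.save("top1.npy",t);np.save("side1.npy",d)
a=cv2.resize(t[120:220,240:340],(400,400),interpolation=cv2.INTER_CUBIC);b=cv2.resize(d[135:235,235:335],(400,400),interpolation=cv2.INTER_CUBIC)
cv2.imwrite("pics/hov.png",np.hstack([a,b])[:,:,::-1])
```

```text
4.2667 [571.1 -37.9 164.4] [-180.    -0.   104.9] [ 0.4  0.1 -5.7] 0.5965698774394508 29.99924272298813
```

View pics/hov.png

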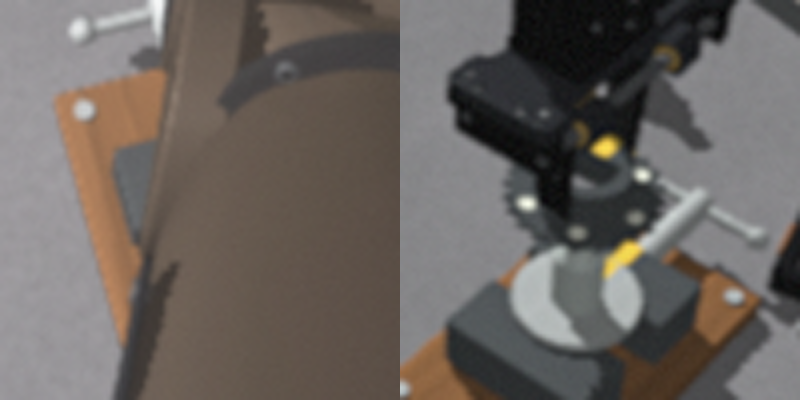

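Run:
```python
from m import *
np.set_printoptions(precision=1,suppress=True)
im=np.load("side1.npy");g=cv2.cvtColor(im,cv2.COLOR_RGB2GRAY).astype(float)
z=160.6;P=[]
for x,y in((267,185.7),(295.5,178.5),(293.7,189.2),(279.2,193.2)):
    X,Y=round(x),round(y);w=g[Y-2:Y+3,X-2:X+3];w=np.clip(w-np.percentile(w,50),0,None);yy,xx=np.mgrid[Y-2:Y+3,X-2:X+3]
    q=np.array([(w*xx).sum(),(w*yy).sum()])/w.sum();p=plane("side",q,z);P.append(p);print(q,p)
P=np.array(P);print("mid",(P[0]+P[1])/2,"yaw of -15.2 bolt",deg(P[1]-P[0]))
a=np.radians(14.8+np.array([150,-30,-90,-150]));print("fit",(P[:,:2]-38*np.c_[np.cos(a),np.sin(a)]).round(1).tolist())
# disc outline extremes in the side view vs projection of a 84 mm disc
def proj(n,X):
    c=calibration(n);q=np.linalg.inv(c["T"])@np.c_[X,np.ones(len(X))].T;u=c["camera_matrix"]@q[:3];return (u[:2]/u[2]).T
t=np.linspace(0,2*np.pi,361);D=np.c_[571+42*np.cos(t),-39.5+42*np.sin(t),66+0*t];u=proj("side",D);print("proj disc",u.min(0),u.max(0))
for r in(203,205,207,209,211,213,215):print(r,g[r,258:302].astype(int).tolist())
for c in(270,274):print("col",c,g[212:228,c].astype(int).tolist())
```

```text
[266.3 185.3] [535.  -27.2 160.6]
[295.2 178.2] [607.9 -46.5 160.6]
[293.5 189. ] [580.7 -73.1 160.6]
[278.9 192.8] [544.5 -63.9 160.6]
mid [571.4 -36.9 160.6] yaw of -15.2 bolt -14.776343395922941
fit [[571.7, -37.2], [571.2, -36.5], [571.0, -36.4], [571.5, -37.1]]
proj disc [262.7 197. ] [295.3 221.2]
203 [135, 138, 136, 130, 122, 129, 161, 183, 187, 186, 185, 185, 185, 184, 164, 126, 103, 101, 102, 105, 109, 110, 112, 108, 109, 106, 102, 124, 172, 198, 192, 183, 182, 180, 161, 124, 90, 84, 85, 85, 85, 85, 84, 84]
205 [104, 108, 112, 111, 123, 157, 182, 186, 185, 183, 183, 184, 185, 184, 158, 124, 100, 101, 103, 105, 107, 107, 108, 107, 105, 104, 102, 122, 158, 181, 182, 182, 183, 186, 183, 165, 125, 89, 81, 84, 84, 86, 87, 86]
207 [82, 84, 83, 92, 122, 162, 183, 183, 182, 183, 183, 182, 186, 182, 157, 117, 100, 102, 104, 106, 107, 106, 108, 108, 106, 104, 103, 133, 165, 182, 183, 181, 182, 182, 182, 179, 158, 120, 89, 83, 85, 84, 85, 83]
209 [86, 85, 83, 89, 123, 165, 182, 185, 184, 182, 185, 185, 187, 184, 158, 118, 100, 101, 105, 106, 108, 107, 110, 107, 105, 103, 104, 130, 165,
[... 158 characters left out ...]
5, 103, 106, 108, 109, 108, 107, 106, 103, 99, 103, 138, 171, 180, 179, 177, 180, 182, 181, 166, 122, 79, 80, 86, 86, 85, 87]
213 [88, 86, 86, 83, 90, 118, 156, 179, 188, 188, 185, 183, 182, 182, 184, 184, 179, 158, 125, 105, 104, 106, 105, 103, 101, 99, 96, 93, 102, 136, 169, 181, 182, 181, 182, 175, 141, 87, 69, 82, 86, 84, 85, 84]
215 [88, 88, 87, 85, 84, 83, 96, 131, 165, 180, 184, 183, 182, 182, 183, 184, 185, 186, 178, 144, 106, 95, 95, 98, 97, 98, 95, 97, 94, 94, 111, 144, 172, 182, 172, 141, 89, 50, 48, 60, 73, 79, 73, 60]
col 270 [184, 182, 184, 182, 183, 182, 170, 126, 81, 67, 79, 86, 86, 86, 86, 86]
col 274 [157, 179, 186, 185, 183, 183, 186, 180, 157, 103, 66, 62, 82, 88, 87, 87]
```

Measured against the shoulder outline in the same side view, the held sprocket lines up with the shaft to within about 1 mm. Its yaw is 15° by the bolts. I start descending, watching the force.

>>> arm_command --delta_pos '[[0,-0.001,-0.03],[0,-0.001,-0.07],[0,-0.001,-0.11],[0,-0.001,-0.13],[0,-0.001,-0.13]]' --delta_rot '[[0,0,0],[0,0,0],[0,0,0],[0,0,0],[0,0,0]]' --claw '[1,1,1,1,1]'

```text
t: 4.78
eef_pos: [570.3, -39.1, 130.0]
tcp_rot: [-3.139, -0.001, 1.83]
ft_force: [0.5, -0.4, -4.5]
opening: 0.601
grip_force: 30.0
```

>>> arm_command --delta_pos '[[0,0,-0.02],[0,0,-0.04],[0,0,-0.06],[0,0,-0.06],[0,0,-0.06]]' --delta_rot '[[0,0,0],[0,0,0],[0,0,0],[0,0,0],[0,0,0]]' --claw '[1,1,1,1,1]'

```text
t: 5.2
eef_pos: [571.0, -39.3, 116.7]
tcp_rot: [-3.141, -0.0, 1.829]
ft_force: [-0.5, 0.1, -5.2]
opening: 0.599
grip_force: 30.0
```

No contact force so far, so I lower it over the full section.

>>> arm_command --delta_pos '[[0,0,-0.015],[0,0,-0.03],[0,0,-0.045],[0,0,-0.06],[0,0,-0.06]]' --delta_rot '[[0,0,0],[0,0,0],[0,0,0],[0,0,0],[0,0,0]]' --claw '[1,1,1,1,1]'

```text
t: 5.62
eef_pos: [570.7, -39.2, 101.0]
tcp_rot: [-3.141, -0.001, 1.829]
ft_force: [0.3, -0.5, -3.6]
opening: 0.603
grip_force: 30.0
```

>>> arm_command --delta_pos '[[0,0,-0.02],[0,0,-0.04],[0,0,-0.06],[0,0,-0.07],[0,0,-0.07]]' --delta_rot '[[0,0,0],[0,0,0],[0,0,0],[0,0,0],[0,0,0]]' --claw '[1,1,1,1,1]'

```text
t: 6.03
eef_pos: [570.7, -39.2, 83.6]
tcp_rot: [-3.141, -0.0, 1.829]
ft_force: [-0.1, -1.2, -5.0]
opening: 0.599
grip_force: 30.0
```

>>> arm_command --delta_pos '[[0,0,-0.015],[0,0,-0.025],[0,0,-0.034],[0,0,-0.034],[0,0,-0.034]]' --delta_rot '[[0,0,0],[0,0,0],[0,0,0],[0,0,0],[0,0,0]]' --claw '[1,1,1,1,1]'

```text
t: 6.45
eef_pos: [571.1, -39.3, 75.9]
tcp_rot: [3.141, 0.0, 1.829]
ft_force: [-0.1, 0.6, -4.9]
opening: 0.603
grip_force: 30.0
```

>>> arm_command --delta_pos '[[0,0,-0.002],[0,0,-0.002],[0,0,-0.002],[0,0,-0.002],[0,0,-0.002]]' --delta_rot '[[0,0,0],[0,0,0],[0,0,0],[0,0,0],[0,0,0]]' --claw '[1,0.3,0,0,0]'

```text
t: 6.87
eef_pos: [571.2, -39.3, 75.5]
tcp_rot: [3.141, 0.0, 1.829]
ft_force: [0.2, -0.6, -0.4]
opening: 0.824
grip_force: 0.0
```

>>> arm_command --delta_pos '[[0,0,0],[0,0,0.06],[0,0,0.16],[0,0,0.3],[0,0,0.45]]' --delta_rot '[[0,0,0],[0,0,0],[0,0,0],[0,0,0],[0,0,0]]' --claw '[0,0,0,0,0]'

```text
t: 7.28
eef_pos: [570.4, -39.2, 188.4]
tcp_rot: [-3.14, -0.001, 1.829]
ft_force: [-0.2, -0.8, 0.5]
opening: 1.001
grip_force: 0.0
```

>>> arm_command --delta_pos '[[0,-0.04,0],[-0.01,-0.12,0],[-0.03,-0.22,0],[-0.05,-0.32,0],[-0.06,-0.42,0]]' --delta_rot '[[0,0,-0.076],[0,0,-0.152],[0,0,-0.228],[0,0,-0.304],[0,0,-0.38]]' --claw '[0,0,0,0,0]'

```text
t: 7.7
eef_pos: [555.5, -145.1, 188.1]
tcp_rot: [3.141, 0.0, 1.227]
ft_force: [0.2, 0.7, -1.0]
opening: 1.003
grip_force: 0.0
```

>>> arm_command --delta_pos '[[-0.01,-0.09,-0.03],[-0.025,-0.18,-0.06],[-0.04,-0.27,-0.09],[-0.05,-0.36,-0.12],[-0.061,-0.431,-0.15]]' --delta_rot '[[0,0,-0.076],[0,0,-0.152],[0,0,-0.228],[0,0,-0.304],[0,0,-0.38]]' --claw '[0,0,0,0,0]'

```text
t: 8.12
eef_pos: [540.5, -253.6, 150.1]
tcp_rot: [3.141, -0.0, 0.629]
ft_force: [0.5, 0.1, 0.7]
opening: 0.999
grip_force: 0.0
```

>>> arm_command --delta_pos '[[0,0,-0.04],[0,0,-0.08],[0,0,-0.12],[0,0,-0.12],[0,0,-0.12]]' --delta_rot '[[0,0,-0.076],[0,0,-0.101],[0,0,-0.101],[0,0,-0.101],[0,0,-0.101]]' --claw '[0,0,0,0,0]'

```text
t: 8.53
eef_pos: [540.7, -251.8, 120.1]
tcp_rot: [-3.141, 0.001, 0.479]
ft_force: [-0.2, 0.1, 0.7]
opening: 1.001
grip_force: 0.0
```

Run:
```python
from m import *
s=state();print(s["t"],s["eef_pos"],np.degrees(s["tcp_rot"]),s["joints"])
t=read_camera("top");d=read_camera("side");np.save("top2.npy",t);np.save("side2.npy",d)
a=cv2.resize(t[130:230,250:350],(400,400),interpolation=cv2.INTER_CUBIC);b=cv2.resize(d[160:260,235:335],(400,400),interpolation=cv2.INTER_CUBIC)
cv2.imwrite("pics/seat.png",np.hstack([a,b])[:,:,::-1])
```

```text
8.5333 [ 540.71210575 -251.75304421  120.08739248] [-1.79958284e+02  2.87146288e-02  2.74508167e+01] [-5.46437353e-01  5.58985663e-01  1.72762158e+00 -6.73896126e-05
  8.55867836e-01  5.45296223e-01]
```

View pics/seat.png

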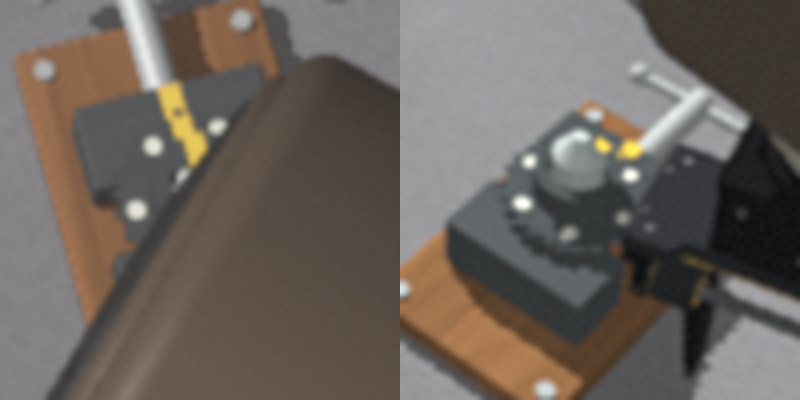

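The sprocket sits flat with its stripe in line with the jaw stripe (top crop (185,110); side crop stripes at (603,145) and (630,150)), and it shows all its bolts level. Now I pick up the collar.

>>> arm_command --delta_pos '[[0,0,-0.13],[0,0,-0.26],[0,0,-0.36],[0,0,-0.42],[0,0,-0.456]]' --delta_rot '[[0,0,0],[0,0,0],[0,0,0],[0,0,0],[0,0,0]]' --claw '[0,0,0,0,0]'

```text
t: 9.05
eef_pos: [540.5, -251.6, 5.1]
tcp_rot: [-3.14, 0.001, 0.478]
ft_force: [0.1, 0.3, 0.3]
opening: 0.996
grip_force: 0.0
```

>>> arm_command --delta_pos '[[0,0,0],[0,0,0],[0,0,0],[0,0,0],[0,0,0]]' --delta_rot '[[0,0,0],[0,0,0],[0,0,0],[0,0,0],[0,0,0]]' --claw '[0.2,0.6,1,1,1]'

```text
t: 9.47
eef_pos: [541.2, -252.3, 7.5]
tcp_rot: [3.14, -0.001, 0.477]
ft_force: [-0.2, -0.5, 0.3]
opening: 0.705
grip_force: 0.0
```

>>> arm_command --delta_pos '[[0,0,0],[0,0,0],[0,0,0],[0,0,0],[0,0,0]]' --delta_rot '[[0,0,0],[0,0,0],[0,0,0],[0,0,0],[0,0,0]]' --claw '[1,1,1,1,1]'

```text
t: 9.88
eef_pos: [540.9, -252.0, 7.1]
tcp_rot: [3.141, -0.0, 0.477]
ft_force: [-0.5, 1.4, 6.3]
opening: 0.624
grip_force: 30.0
```

>>> arm_command --delta_pos '[[0,0,0.04],[0,0,0.14],[0,0,0.28],[0,0,0.42],[0,0,0.56]]' --delta_rot '[[0,0,0],[0,0,0],[0,0,0],[0,0,0],[0,0,0]]' --claw '[1,1,1,1,1]'

```text
t: 10.3
eef_pos: [540.4, -251.8, 148.3]
tcp_rot: [-3.141, 0.0, 0.477]
ft_force: [1.5, -1.2, -2.2]
opening: 0.618
grip_force: 30.0
```

>>> arm_command --delta_pos '[[0,0,0.03],[0.01,0.08,0.072],[0.03,0.17,0.072],[0.04,0.27,0.072],[0.05,0.37,0.072]]' --delta_rot '[[0,0,0.076],[0,0,0.152],[0,0,0.228],[0,0,0.304],[0,0,0.38]]' --claw '[1,1,1,1,1]'

```text
t: 10.72
eef_pos: [553.1, -158.7, 165.2]
tcp_rot: [3.141, -0.0, 1.079]
ft_force: [0.8, 0.6, -2.0]
opening: 0.62
grip_force: 30.0
```

>>> arm_command --delta_pos '[[0.015,0.1,0],[0.03,0.2,0],[0.045,0.3,0],[0.06,0.4,0],[0.071,0.481,0]]' --delta_rot '[[0,0,0.076],[0,0,0.152],[0,0,0.228],[0,0,0.304],[0,0,0.38]]' --claw '[1,1,1,1,1]'

```text
t: 11.13
eef_pos: [570.9, -37.6, 165.0]
tcp_rot: [3.141, -0.0, 1.677]
ft_force: [0.8, 0.3, -2.3]
opening: 0.621
grip_force: 30.0
```

>>> arm_command --delta_pos '[[0,0,0],[0,0,0],[0,0,0],[0,0,0],[0,0,0]]' --delta_rot '[[0,0,0.07],[0,0,0.103],[0,0,0.103],[0,0,0.103],[0,0,0.103]]' --claw '[1,1,1,1,1]'

```text
t: 11.55
eef_pos: [570.9, -39.5, 164.6]
tcp_rot: [3.141, 0.0, 1.83]
ft_force: [-1.1, -0.5, -2.2]
opening: 0.62
grip_force: 30.0
```

Run:
```python
from m import *
np.set_printoptions(precision=1,suppress=True)
s=state();print(s["t"],s["eef_pos"],np.degrees(s["tcp_rot"]),s["ft_force"],s["opening"])
d=read_camera("side");np.save("side3.npy",d);z=s["eef_pos"][2]-6.7
r=(240,140,320,235);m=big(mask(d,"ry",r));q,a=hullc(m);print(q,a,plane("side",q,z+12))
for b in blobs(d,"yel",r):print(b,plane("side",b[0],z+24))
b=cv2.resize(d[130:230,230:330],(600,600),interpolation=cv2.INTER_CUBIC);cv2.imwrite("pics/hov2.png",b[:,:,::-1])
```

```text
11.55 [570.9 -39.5 164.6] [180.    0.  104.9] [-1.1 -0.5 -2.2] 0.6201194686320557
[285.1 180. ] 283.5 [576.7 -45.1 169.9]
([286.7, 171.2], 26, [284, 169, 7, 5]) [590.4 -32.6 181.9]
([292.3, 196.9], 12, [291, 195, 4, 4]) [ 547.8 -106.4  181.9]
```

View pics/hov2.png

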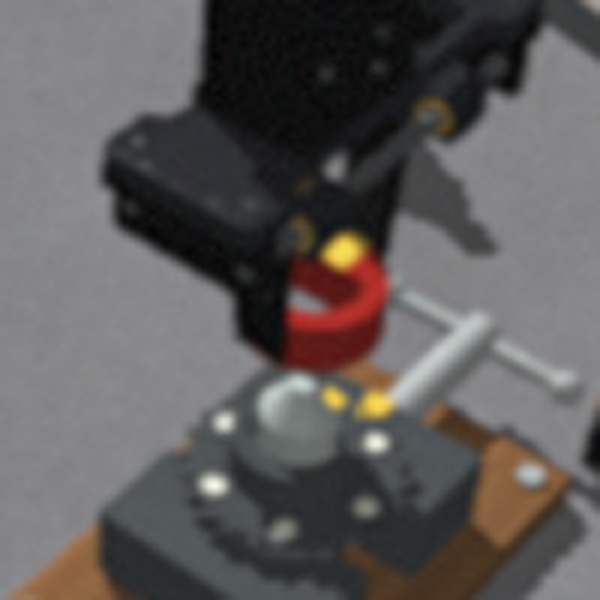

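The collar is held level over the shaft. Its stripe at (345,250) reads about 16° and the centre matches. I lower it.

>>> arm_command --delta_pos '[[0,0,-0.03],[0,0,-0.07],[0,0,-0.11],[0,0,-0.13],[0,0,-0.14]]' --delta_rot '[[0,0,0],[0,0,0],[0,0,0],[0,0,0],[0,0,0]]' --claw '[1,1,1,1,1]'

```text
t: 12.02
eef_pos: [570.5, -39.2, 127.8]
tcp_rot: [-3.14, -0.001, 1.832]
ft_force: [-0.3, -0.5, -1.9]
opening: 0.62
grip_force: 30.0
```

>>> arm_command --delta_pos '[[0,0,-0.02],[0,0,-0.04],[0,0,-0.06],[0,0,-0.07],[0,0,-0.07]]' --delta_rot '[[0,0,0],[0,0,0],[0,0,0],[0,0,0],[0,0,0]]' --claw '[1,1,1,1,1]'

```text
t: 12.43
eef_pos: [570.8, -39.2, 111.3]
tcp_rot: [-3.141, -0.0, 1.833]
ft_force: [-0.3, 0.5, -3.2]
opening: 0.616
grip_force: 30.0
```

>>> arm_command --delta_pos '[[0,0,-0.015],[0,0,-0.03],[0,0,-0.04],[0,0,-0.048],[0,0,-0.048]]' --delta_rot '[[0,0,0],[0,0,0],[0,0,0],[0,0,0],[0,0,0]]' --claw '[1,1,1,1,1]'

```text
t: 12.85
eef_pos: [570.9, -39.3, 99.5]
tcp_rot: [-3.141, -0.0, 1.833]
ft_force: [-0.1, 0.0, -1.4]
opening: 0.625
grip_force: 30.0
```

Now within about 1 mm of seated with no side force, so I release and retreat.

>>> arm_command --delta_pos '[[0,0,-0.003],[0,0,-0.003],[0,0,-0.003],[0,0,-0.003],[0,0,-0.003]]' --delta_rot '[[0,0,0],[0,0,0],[0,0,0],[0,0,0],[0,0,0]]' --claw '[1,0.3,0,0,0]'

```text
t: 13.27
eef_pos: [571.2, -39.3, 99.4]
tcp_rot: [3.141, 0.0, 1.833]
ft_force: [0.1, -0.0, 1.0]
opening: 0.842
grip_force: 0.0
```

>>> arm_command --delta_pos '[[0,0,0],[0,0,0.06],[0,0,0.16],[0,0,0.3],[0,0,0.45]]' --delta_rot '[[0,0,0],[0,0,0],[0,0,0],[0,0,0],[0,0,0]]' --claw '[0,0,0,0,0]'

```text
t: 13.68
eef_pos: [570.4, -39.2, 212.2]
tcp_rot: [-3.14, -0.001, 1.833]
ft_force: [1.9, 0.3, 0.5]
opening: 0.997
grip_force: 0.0
```

>>> arm_command --delta_pos '[[0,0.12,0],[0,0.26,0],[0,0.4,0],[0,0.54,0],[0,0.66,0]]' --delta_rot '[[0,0,0],[0,0,0],[0,0,0],[0,0,0],[0,0,0]]' --claw '[0,0,0,0,0]'

```text
t: 14.1
eef_pos: [570.7, 127.7, 211.9]
tcp_rot: [3.141, -0.0, 1.833]
ft_force: [0.1, 0.4, 0.1]
opening: 0.998
grip_force: 0.0
```

Run:
```python
from m import *
np.set_printoptions(precision=1,suppress=True)
t=read_camera("top");d=read_camera("side")
r={"top":(280,155,325,205),"side":(258,170,305,225)};c={}
for n,im in(("top",t),("side",d)):
    c[n],a=hullc(big(mask(im,"r",r[n])));print(n,c[n],a,plane(n,c[n],104))
print(tri(c["top"],c["side"]))
a=cv2.resize(t[130:230,250:350],(400,400),interpolation=cv2.INTER_CUBIC);b=cv2.resize(d[150:250,230:330],(400,400),interpolation=cv2.INTER_CUBIC)
cv2.imwrite("pics/end.png",np.hstack([a,b])[:,:,::-1])
```

```text
top [302.2 174.3] 578.0 [571.3 -40.5 104. ]
side [279.7 198.3] 404.5 [571.2 -38.3 104. ]
(array([570.3, -40. , 106.2]), np.float64(1.0212582902278755))
```

View pics/end.png

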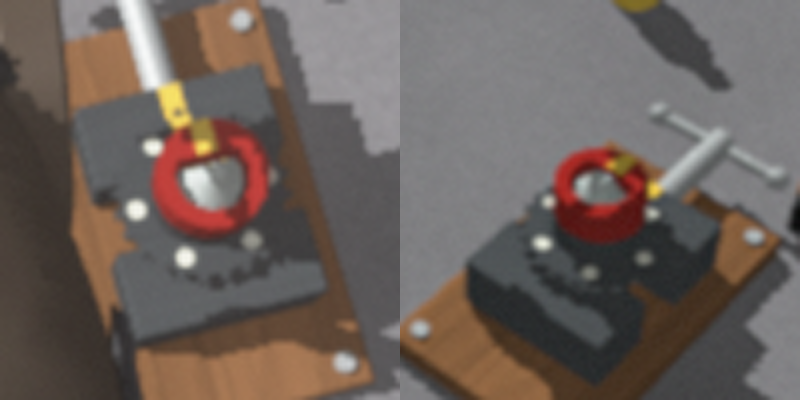

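The collar is flat on the sprocket and concentric with the shaft. Its mid-height is about 106 mm, against 104 expected and within calibration error. Its stripe at top crop (203,135) is in line with the jaw stripe at (173,105).

```bash
python3 -c "
from cell import *
print(job_done())"
```

```text
the job is handed in; nothing more can be done
None
```

I fitted the sprocket on the shaft shoulder and the red collar on top of it, flats aligned in the final pictures, never went near the blue spacer, and handed the job in at about 14 s; the hand-in call returned no verdict.

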